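# Sort the parts of a stripped computer into their trays

### The arm

A 7-joint arm with a two-finger parallel gripper is mounted at the origin on the work surface. World frame = base frame: x ahead of the robot, y to its left, z up, the work surface at z = 0. Lengths are in mm, angles in rad, forces in N, time in s.
With the tool pointing down it reaches from about 425 to 950 mm from the base axis. Payload 4.7 kg.
Tool frame: the origin (TCP) lies midway between the tips of the shut fingers; the grasp point (between the pads) lies robot.pinch_z behind it (robot.pinch_z is the distance from the TCP to the grasp point, in mm); z points along the fingers, y is the line along which they close (so a half turn about z gives the same grasp; the last joint's range is limited). The gripper opens to 87 mm and grips with 3 to 60 N. Pads are 19 mm wide; open, the fingers measure 117 mm over their backs; the gripper's body (75 mm by 190 mm) begins 51 mm behind the grasp point.
Start: joints at [-1.275, 0.469, -0.049, 1.532, 0.024, 1.141, -0.082], TCP at [215.365, 639.74, 222.573] pointing down, gripper open.
Joint ranges: [-2.59, 2.59], [-0.33, 1.99], [-1.39, 1.29], [0.1, 2.45], [-1.04, 4.18], [0.21, 1.99], [-2.66, 2.66]. Speed limits (rad/s): [2.57, 2.57, 3.14, 3.14, 3.14, 3.14, 3.14].

### API

Orientations are given as [roll, pitch, yaw] about the fixed x, y, z axes, in that order (R = Rz(yaw) Ry(pitch) Rx(roll)).
In Python, from plant import robot gives the robot as it stands.
- The arm moves only by the shell command python3 -m crank 'ROWS' [FORCE]. ROWS is JSON, a list of rows, each an object with "delta_pos": the shift along the world's x, y, z in m, a list of three; "turn": the turn about the world's z in degrees; "hand": the closure, from 0 (fully open) to 1 (shut). In form: [{"delta_pos": [tx, ty, tz], "turn": turn, "hand": hand}, ...]. A call has 1 to 12 rows; each row shifts and turns the commanded pose from where the row before left it; what a row does not reach is not made up. A row lasts 1/8 s, in which the tool goes at most 62.5 mm and 10.7 degrees, less where a joint would pass 70% of its speed; a pose out of reach is approached as far as the arm can. A call with a gripper value outside its range is refused whole. The fingers move at their own pace and stop on an object; FORCE is the grip in N (left out, the last holds). Time passes only in rows, so rows that do not move let the fingers close. It gives the time, the measured TCP pose, the force, the opening and the grip force at its end, in the units of the state.
- robot.sense(): the state, without advancing time (a new reading comes with each control period).
- robot.get_image(name): name is "scene" or "top"; returns the picture (384x512x3 uint8, red, green, blue); there is no depth.
- robot.camera_params(name): a dict with "vfov" (degrees; the focal length in pixels is half the picture's height over the tangent of half this angle, whatever the lens; pixels are square), "cx", "cy" (the principal point, pixels), "R" (3x3) and "t" (3): a world point X has camera coordinates R X + t. Camera axes: x right, y down, z forward; pixel columns grow to the right and rows downward; lengths in mm; the calibration is good to about 2 mm. A picture is of the moment at which its call begins. camera_params takes no time and is no camera call.
- robot.close_job(): hands the job in; it is judged then, once.
Trained networks look in the newest picture that a camera, given by its name, has taken for a name from the list of things; names that differ only in an ending like _2 or _b are one class to them, and where a whole thing is asked for, a point or a joint stands for the part that bears it (a point fixed in the world has none). Each returns a list of dicts, best first, with "confidence" (0 to 1); they miss things now and then, are a little off and sometimes report something else, mostly with a low value. They report only what shows in the picture. A call takes as long as a camera call. They do not tell look-alikes from the thing itself.
- robot.spot_in(camera, query): "point" ([row, column] in pixels, amid what is visible of it).
- robot.cut_out(camera, query): "pixels" (384x512 bool, what is visible of it) and "point" ([row, column] in pixels, amid what is visible of it).
The state is a dict: "time": time; "q": joint angles; "joint_velocities": joint speeds; "tau": joint torques, N m; "tcp_pos": TCP position; "eef_rot": TCP orientation; "force": force on the tool from outside, world axes, zero at the start; "wrist_torque": the same for the moment, N m; "finger_gap": finger opening in mm; "grasp_force": force on a finger pad.
Only numpy, scipy, OpenCV 4.12 (cv2) and the standard library are available. Lean on these libraries where they do the work, as an engineer would, in place of code of your own. Each camera call takes 0.05 s, during which the arm holds its last target. There are 200 camera calls.

### The job

Sort the parts of the stripped computer that lie mixed on the bench mat: both fans into the green tray, both heatsinks into the orange tray, and the memory module onto the pink liner of the black tray. Each part must end lying flat on the floor of its tray, the same way up as now, not stacked on another or propped on the rim; set every part down gently rather than dropping it. Leave the hard drive and the screwdriver where they lie.

Things in the scene. Friction and masses are not known exactly. Their poses are not given: they have to be found in the camera images.
- large_fan: Rigid, loose, starts flat on the blue bench mat (top of the mat at z = 3 mm). Origin: centre of its underside; z up. A black square axial cooling fan with seven blades and a white hub sticker, 60 x 60 mm (x, y) and 25 mm high; flat sides, can be gripped across either pair. About 70 g.
- small_fan: Rigid, loose, starts flat on the blue bench mat (top of the mat at z = 3 mm). Origin: centre of its underside; z up. The same kind of black fan, smaller: 40 x 40 mm and 20 mm high. About 30 g.
- silver_heatsink: Rigid, loose, starts flat on the blue bench mat (top of the mat at z = 3 mm). Origin: centre of its underside; z up. A silver aluminium heatsink with upright fins, 50 x 50 mm and 28 mm high (fins along x); can be gripped across either pair of sides. About 95 g.
- copper_heatsink: Rigid, loose, starts flat on the blue bench mat (top of the mat at z = 3 mm). Origin: centre of its underside; z up. A copper-coloured heatsink with upright fins, 60 (x, along the fins) x 38 (y) mm and 22 mm high; grip across y. About 190 g.
- memory_module: Rigid, loose, starts flat on the blue bench mat (top of the mat at z = 3 mm). Origin: centre of its underside; z up. A computer memory module with red heat spreaders, green board and gold contacts along one long edge, lying flat: 133 (x) x 31 (y) mm, 8 mm thick; grip across y. About 45 g.
- green_tray: Shallow green plastic sorting tray, for fans; fixed to the mat. Origin: centre of its underside, on the mat (z = 3 mm); z up, x across the short side, y along the long side. Outside 128 (x) x 178 (y) mm, inside 120 x 170 mm, walls 4 mm thick, rim 18 mm above the origin, inner floor 3 mm above the origin. Room for two parts side by side along y.
- orange_tray: Shallow orange plastic sorting tray, for heatsinks; fixed to the mat. Origin: centre of its underside, on the mat (z = 3 mm); z up, x across the short side, y along the long side. Outside 128 (x) x 178 (y) mm, inside 120 x 170 mm, walls 4 mm thick, rim 18 mm above the origin, inner floor 3 mm above the origin. Room for two parts side by side along y.
- black_tray: Shallow black tray with a firm pink antistatic liner on its floor, for memory; fixed to the mat. Origin: centre of its underside, on the mat (z = 3 mm); z up, x across the short side, y along the long side. Outside 128 (x) x 178 (y) mm, inside 120 x 170 mm, walls 4 mm thick, rim 18 mm above the origin, top of the liner 8 mm above the origin.
- hard_drive: Bystander: a silver 3.5-inch hard drive, 147 (x) x 102 (y) x 26 mm high, loose on the mat at the left (+y) end. Origin: centre of its underside.
- screwdriver: Bystander: a screwdriver with a red handle, about 190 mm long and under 40 mm high, lying along its x (handle to -x) loose on the mat at the right (-y) end.
Things that resemble listed ones, but are neither listed nor needed, are in the scene too. Leave any brown or red look-alike of the large_fan alone.

How it is judged:
By the outcome, as a careful person would: the job done as asked, in the order asked, and still so for the second after the job is handed in, with the robot touching nothing.
It also fails if it takes over 109 s, if anything falls off the work surface, if the arm or the gripper's body presses on something with over 40 N, if the wrist force passes 120 N, or if a joint passes its speed limit or range.

## Working session

There is one attempt and no reset: what is moved stays moved. The work goes in short steps, Python scripts to look and compute and a shell command to move; the robot and the scene stay as the last step left them, time stands still between calls to the robot, and variables do not carry over. Pictures are saved under pics/ and viewed, at most 14 in all, crops included, and the job is handed in when it is done.

```bash
ls; mkdir -p pics
python3 - <<'E'
from plant import robot
import cv2,numpy as np
for n in("scene","top"):
    cv2.imwrite(f"pics/{n}0.png",robot.get_image(n)[:,:,::-1]); c=robot.camera_params(n); print(n,c)
s=robot.sense();print(s, robot.pinch_z)
E
```

```text
pics
scene {'vfov': 48.04298685941816, 'cx': 249.21361162205082, 'cy': 194.6247105160867, 'R': array([[ 0.00827879,  0.9999049 ,  0.01102966],
       [ 0.7453001 ,  0.00118372, -0.6667281 ],
       [-0.66667775,  0.01374011, -0.74521942]]), 't': array([ -26.78738257, -281.15378281, 1499.32911388])}
top {'vfov': 49.65110062365363, 'cx': 258.15353602503876, 'cy': 191.27431998283288, 'R': array([[-0.01857371, -0.99982577,  0.00185701],
       [-0.99457656,  0.01828603, -0.10238697],
       [ 0.10233517, -0.00374865, -0.99474291]]), 't': array([  11.39669555,  419.35184346, 1532.51647336])}
{'time': 0.1, 'q': array([-1.27489692,  0.46937655, -0.04861969,  1.53357174,  0.02410314,
        1.14100086, -0.08233004]), 'joint_velocities': array([ 0.00053205, -0.00173962,  0.00288627, -0.00258577, -0.00059524,
        0.00125572,  0.00024744]), 'tau': array([ 5.24403404e-04, -5.09172213e+01, -8.11185362e-02, -2.36827147e+01,
       -6.14585239e-02,  3.44826293e-02,  6.59394800e-05]), 'tcp_pos': array([215.20669736, 639.20423878, 221.59497812]), 'eef_rot': array([-3.13982269e+00,  5.32782189e-05,  2.81681560e+00]), 'force': array([-0.39370917,  1.21194444, -0.57119817]), 'wrist_torque': array([-0.05146974, -0.02531223, -0.03634536]), 'grasp_force': 0.0, 'finger_gap': 86.97770569241717} 18.700000000000003
```

View pics/top0.png

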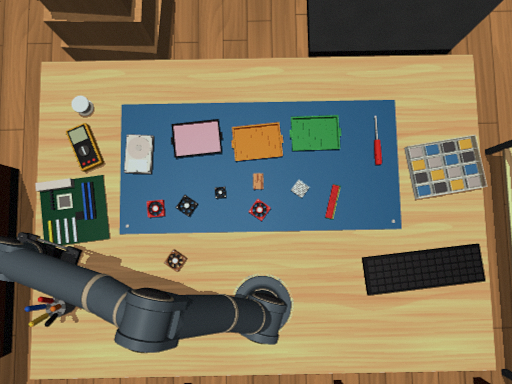

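View pics/scene0.png

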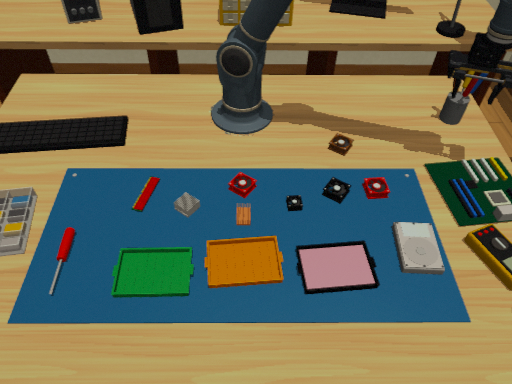

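Top view, with up = +x and left = +y. Candidates for large_fan:
- black at column 187, row 205: the right one
- red at (156, 208) and (259, 209): look-alikes
- brown at (176, 260), off the mat: look-alike

Other parts in the top view: small black fan (220, 192), copper heatsink (258, 181), silver heatsink (300, 188), memory module (333, 201). Trays: black/pink (197, 139), orange (257, 142), green (315, 133). The scene view agrees, with the large fan at (336, 189).

Next I'll fit the known boxes to the network masks in both views.

```bash
cat > h.py <<'E'
from plant import robot
import numpy as np, cv2
from scipy.optimize import minimize
DIM=dict(large_fan=(60,60,25),small_fan=(40,40,20),silver_heatsink=(50,50,28),copper_heatsink=(60,38,22),memory_module=(133,31,8),
 green_tray=(128,178,18),orange_tray=(128,178,18),black_tray=(128,178,18),hard_drive=(147,102,26))
CAM={n:robot.camera_params(n) for n in("scene","top")}
def proj(n,P):
    c=CAM[n];q=np.atleast_2d(P)@c["R"].T+c["t"];f=192/np.tan(np.radians(c["vfov"]/2))
    return q[:,:2]/q[:,2:]*f+[c["cx"],c["cy"]]
def ray(n,uv):
    c=CAM[n];f=192/np.tan(np.radians(c["vfov"]/2))
    d=c["R"].T@np.array([(uv[0]-c["cx"])/f,(uv[1]-c["cy"])/f,1]);return -c["R"].T@c["t"],d/np.linalg.norm(d)
def tri(a,b):
    A=[];y=[]
    for n,uv in(("top",a),("scene",b)):
        o,d=ray(n,uv);M=np.eye(3)-np.outer(d,d);A.append(M);y.append(M@o)
    return np.linalg.lstsq(np.vstack(A),np.hstack(y),rcond=None)[0]
def box(p,dim):
    x,y,z,a=p;L,W,H=dim;c,s=np.cos(a),np.sin(a)
    return np.array([[x+c*i*L/2-s*j*W/2,y+s*i*L/2+c*j*W/2,z+k*H] for i in(-1,1) for j in(-1,1) for k in(0,1)])
S=8
def masks(name,pick=None):
    out={}
    for n in("scene","top"):
        robot.get_image(n);r=[d for d in robot.cut_out(n,name) if d["confidence"]>.2]
        if pick: r.sort(key=lambda d:np.linalg.norm(np.array(d["point"])[::-1]-pick[n]))
        if r: out[n]=(r[0]["pixels"],r[0]["point"],r[0]["confidence"],[np.round(d["point"]).tolist()[::-1] for d in r])
    return out
def fit(name,m,z=3,freez=False):
    dim=DIM[name];T={}
    for n,v in m.items():
        pts=np.argwhere(v[0])[:,::-1];lo=pts.min(0)-8;hi=pts.max(0)+9
        sub=v[0][lo[1]:hi[1],lo[0]:hi[0]].astype(np.uint8)
        big=cv2.resize(sub*255,None,fx=S,fy=S,interpolation=cv2.INTER_LINEAR)>127
        T[n]=(lo,big)
    def cost(p):
        e=0
        for n,(lo,big) in T.items():
            uv=(proj(n,box([p[0],p[1],p[3] if freez else z,p[2]],dim))-lo+.5)*S
            im=np.zeros(big.shape,np.uint8);cv2.fillConvexPoly(im,cv2.convexHull(np.round(uv*16).astype(np.int32)),1,shift=4)
            im=im>0;e+=1-(im&big).sum()/(im|big).sum()
        return e/len(T)
    c0=None
    pt=m["top"][1] if "top" in m else m["scene"][1];n0="top" if "top" in m else "scene"
    o,d=ray(n0,pt[::-1]);c0=o+d*((z+dim[2]/2-o[2])/d[2])
    best=None
    for a in np.arange(-90,90,15):
        x0=[c0[0],c0[1],np.radians(a)]+([z] if freez else [])
        st=np.array([x0]+[np.array(x0)+v for v in np.diag([6,6,.2,8][:len(x0)])])
        r=minimize(cost,x0,method="Nelder-Mead",options=dict(initial_simplex=st,xatol=.02,fatol=1e-4))
        if best is None or r.fun<best.fun:best=r
    return best
E
cat > m.py <<'E'
from h import *
PK=dict(large_fan=dict(top=(187,205),scene=(336,189)),small_fan=dict(top=(220,192),scene=(294,203)))
for k in DIM:
    m=masks(k,PK.get(k))
    if len(m)<2: print(k,"missing",list(m))
    if not m: continue
    r=fit(k,m);r2=fit(k,m,freez=True)
    t=tri(m["top"][1][::-1],m["scene"][1][::-1]) if len(m)==2 else None
    print(k,np.round(r.x[:2],1),"yaw",round(np.degrees(r.x[2]),1),"iou",round(1-r.fun,3),"freeZ",np.round(r2.x,2),round(1-r2.fun,3),"tri",np.round(t,1) if t is not None else "", [(n,v[2],v[3]) for n,v in m.items()])
E
python3 m.py
```

```text
large_fan [371.5 273.2] yaw -35.5 iou 0.923 freeZ [371.43 273.31  -2.19   2.58] 0.923 tri [366.4 281.9  11.3] [('scene', 0.75, [[337.0, 189.0], [343.0, 147.0], [380.0, 187.0], [241.0, 184.0]]), ('top', 0.5, [[184.0, 207.0], [176.0, 260.0], [260.0, 210.0]])]
small_fan [418.6 147.9] yaw -83.4 iou 0.878 freeZ [418.88 147.65  -1.48   3.88] 0.879 tri [409.8 149.2   8.7] [('scene', 0.49, [[294.0, 201.0]]), ('top', 0.48, [[220.0, 195.0]])]
silver_heatsink [ 428.2 -152.9] yaw -39.1 iou 0.905 freeZ [ 428.04 -153.29   -0.68    0.97] 0.914 tri [ 425.8 -159.3    8.8] [('scene', 0.58, [[185.0, 205.0]]), ('top', 0.61, [[302.0, 189.0], [258.0, 140.0]])]
copper_heatsink [456.8   3.8] yaw 4.2 iou 0.803 freeZ [ 4.5634e+02  3.5300e+00  6.0000e-02 -4.2000e-01] 0.813 tri [4.632e+02 1.280e+01 1.000e-01] [('scene', 0.54, [[244.0, 218.0], [242.0, 259.0]]), ('top', 0.48, [[254.0, 180.0]])]
memory_module [632.7 260.3] yaw -67.3 iou 0.091 freeZ [ 348.09  108.93    1.65 1179.04] 0.405 tri [613.4   5.  354.9] [('scene', 0.88, [[147.0, 192.0]]), ('top', 0.65, [[198.0, 138.0], [332.0, 203.0]])]
green_tray [ 640.5 -216.1] yaw 0.7 iou 0.953 freeZ [ 6.4081e+02 -2.1568e+02  2.0000e-02  5.0200e+00] 0.956 tri [ 637.  -221.4  -10.6] [('scene', 0.58, [[155.0, 275.0]]), ('top', 0.62, [[317.0, 135.0]])]
orange_tray [610.9   5.2] yaw 5.0 iou 0.944 freeZ [6.1156e+02 5.4100e+00 9.0000e-02 5.9700e+00] 0.95 tri [613.8   4.5  21.9] [('scene', 0.63, [[244.0, 260.0]]), ('top', 0.58, [[258.0, 140.0]])]
black_tray [627.8 236. ] yaw 5.4 iou 0.939 freeZ [6.2825e+02 2.3542e+02 9.0000e-02 7.3300e+00] 0.947 tri [627.9 244.    1.8] [('scene', 0.89, [[339.0, 269.0]]), ('top', 0.87, [[195.0, 139.0], [188.0, 208.0]])]
hard_drive [570.2 453. ] yaw -3.1 iou 0.933 freeZ [ 5.7034e+02  4.5344e+02 -5.0000e-02  1.6000e+00] 0.934 tri [575.9 451.2  23.1] [('scene', 0.78, [[416.0, 247.0], [336.0, 186.0]]), ('top', 0.58, [[138.0, 152.0], [298.0, 188.0]])]
```

```bash
cat >> h.py <<'E'
def cmask(n,pt,img,thr=0.5):
    """pixels whose colour direction/brightness differs from mat, component at pt"""
    g=img.astype(float);mat=np.median(g[int(pt[1])-22:int(pt[1])+23,int(pt[0])-22:int(pt[0])+23].reshape(-1,3),0)
    d=np.linalg.norm(g-mat,axis=2);k=(d>38).astype(np.uint8)
    k=cv2.morphologyEx(k,cv2.MORPH_CLOSE,np.ones((3,3),np.uint8))
    _,l=cv2.connectedComponents(k,connectivity=4);x,y=map(int,pt)
    w=l[y-3:y+4,x-3:x+4];w=w[w>0];b=np.bincount(w).argmax()
    m=l==b
    pts=np.argwhere(m)[:,::-1];z=np.zeros(m.shape,np.uint8)
    c,_=cv2.findContours(m.astype(np.uint8),cv2.RETR_EXTERNAL,cv2.CHAIN_APPROX_NONE);cv2.drawContours(z,c,-1,1,-1)
    return z>0
PK=dict(large_fan=dict(top=(187,205),scene=(336,189)),small_fan=dict(top=(220,192),scene=(294,203)),memory_module=dict(top=(333,201),scene=(146,194)),
 silver_heatsink=dict(top=(300,188),scene=(187,204)),copper_heatsink=dict(top=(258,181),scene=(244,213)))
E
python3 - <<'E'
from h import *
I={n:robot.get_image(n) for n in("top","scene")}
V={n:cv2.resize(I[n],None,fx=4,fy=4,interpolation=cv2.INTER_CUBIC) for n in I}
def draw(r,k,col):
    for n in V:
        uv=(proj(n,box([r[0],r[1],3,r[2]],DIM[k]))+.5)*4
        cv2.polylines(V[n],[cv2.convexHull(np.round(uv).astype(np.int32))],True,col,1)
for k,p in PK.items():
    m={n:(cmask(n,p[n],I[n]),p[n][::-1]) for n in I}
    r=fit(k,m);r2=fit(k,m,freez=True)
    per=[np.round(fit(k,{n:m[n]}).x[:2],1).tolist() for n in m]
    print(k,[int(m[n][0].sum()) for n in m],np.round(r.x[:2],1),"yaw",round(np.degrees(r.x[2]),1),round(1-r.fun,3),"freeZ",np.round(r2.x,2),round(1-r2.fun,3),"per view",per)
    draw(r.x,k,(255,255,0))
for k,p in dict(green_tray=(640.5,-216.1,.012),orange_tray=(610.9,5.2,.087),black_tray=(627.8,236,.094)).items(): draw(p,k,(255,0,255))
cv2.imwrite("pics/ov_top.png",V["top"][740:900,560:1400,::-1][:, :800]);cv2.imwrite("pics/ov_sc.png",V["scene"][680:1160,440:1540,::-1][:,:1100][:, :])
a=V["top"][440:900,640:1400];b=V["scene"][660:1200,540:1500]
a=cv2.resize(a,(800,484));b=cv2.resize(b,(800,450))
cv2.imwrite("pics/ova.png",a[:,:,::-1]);cv2.imwrite("pics/ovb.png",b[:,:,::-1])
E
```

```text
large_fan [300, 487] [371.9 273.3] yaw -34.9 0.938 freeZ [372.23 273.06  -2.19   4.08] 0.941 per view [[372.2, 271.8], [371.3, 274.2]]
small_fan [140, 246] [418.8 147.4] yaw 1.9 0.887 freeZ [419.38 147.23  -1.55   3.97] 0.89 per view [[418.5, 146.3], [418.2, 149.1]]
memory_module [313, 437] [ 377.3 -274.6] yaw 164.8 0.93 freeZ [ 3.7666e+02 -2.7522e+02 -2.6000e-01  7.5000e-01] 0.936 per view [[377.1, -275.4], [377.8, -274.1]]
silver_heatsink [212, 430] [ 428.5 -151.8] yaw -36.7 0.927 freeZ [ 429.02 -151.71   -0.63    4.47] 0.93 per view [[428.9, -152.4], [428.1, -151.6]]
copper_heatsink [187, 343] [459.3   4.9] yaw -0.8 0.914 freeZ [ 4.5974e+02  4.9200e+00 -2.0000e-02  3.5400e+00] 0.915 per view [[459.3, 4.9], [460.1, 6.0]]
```

View pics/ova.png

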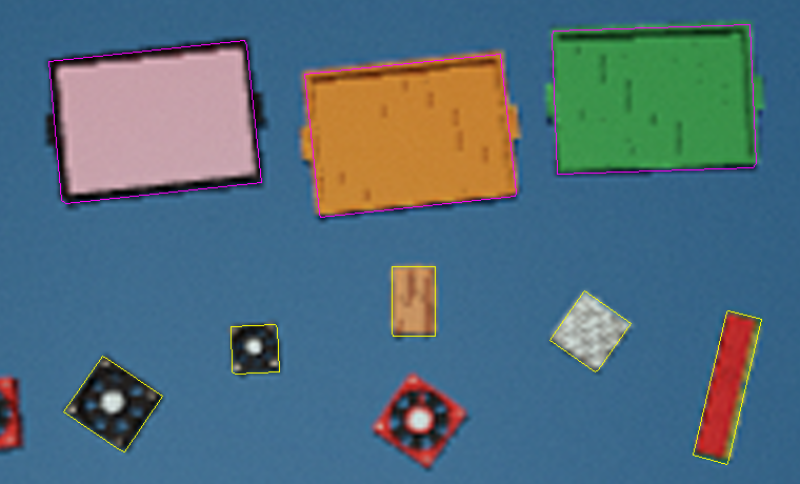

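View pics/ovb.png

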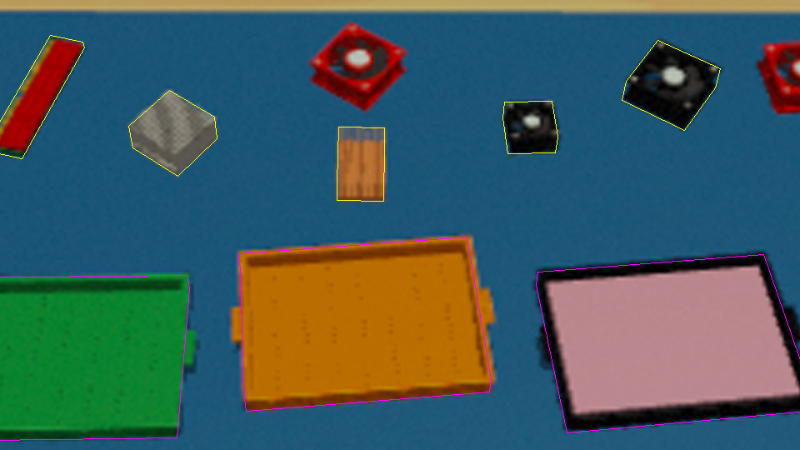

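The overlays fit both views to about 2 mm, and the free heights come out at z of about 1–4.5 mm on the mat for most parts, close to the expected 3 mm. The crop shows the black 60 mm fan at crop pixel (112, 402), clearly not red or brown. I'll start with it.

```bash
python3 -m crank '[{"delta_pos":[0.0157,-0.0366,-0.0122],"turn":-1.64,"hand":0},{"delta_pos":[0.0157,-0.0366,-0.0122],"turn":-1.64,"hand":0},{"delta_pos":[0.0157,-0.0366,-0.0122],"turn":-1.64,"hand":0},{"delta_pos":[0.0157,-0.0366,-0.0122],"turn":-1.64,"hand":0},{"delta_pos":[0.0157,-0.0366,-0.0122],"turn":-1.64,"hand":0},{"delta_pos":[0.0157,-0.0366,-0.0122],"turn":-1.64,"hand":0},{"delta_pos":[0.0157,-0.0366,-0.0122],"turn":-1.64,"hand":0},{"delta_pos":[0.0157,-0.0366,-0.0122],"turn":-1.64,"hand":0},{"delta_pos":[0.0157,-0.0366,-0.0122],"turn":-1.64,"hand":0},{"delta_pos":[0.0157,-0.0366,-0.0122],"turn":-1.64,"hand":0},{"delta_pos":[0,0,0],"turn":0,"hand":0},{"delta_pos":[0,0,0],"turn":0,"hand":0}]' 15
```

```text
time: 3.5
tcp_pos: [372.5, 274.5, 100.9]
eef_rot: [3.14, -0.0, 2.531]
force: [0.6, 0.6, 0.4]
finger_gap: 86.7
grasp_force: 0.0
```

```bash
python3 -m crank '[{"delta_pos":[-0.0005,-0.001,-0.025],"turn":0,"hand":0},{"delta_pos":[0,0,-0.025],"turn":0,"hand":0},{"delta_pos":[0,0,-0.025],"turn":0,"hand":0},{"delta_pos":[0,0,-0.012],"turn":0,"hand":0},{"delta_pos":[0,0,-0.006],"turn":0,"hand":0},{"delta_pos":[0,0,0],"turn":0,"hand":0.7},{"delta_pos":[0,0,0],"turn":0,"hand":0.7},{"delta_pos":[0,0,0],"turn":0,"hand":0.7},{"delta_pos":[0,0,0],"turn":0,"hand":0.7},{"delta_pos":[0,0,0],"turn":0,"hand":0.7},{"delta_pos":[0,0,0],"turn":0,"hand":0.7},{"delta_pos":[0,0,0],"turn":0,"hand":0.7}]' 15
```

```text
time: 5.0
tcp_pos: [372.2, 273.0, 8.0]
eef_rot: [3.141, 0.0, 2.53]
force: [-1.1, -1.1, 6.1]
finger_gap: 59.8
grasp_force: 15.0
```

```bash
python3 -m crank '[{"delta_pos":[0,0,0.01],"turn":0,"hand":0.7},{"delta_pos":[0,0,0.02],"turn":0,"hand":0.7},{"delta_pos":[0,0,0.03],"turn":0,"hand":0.7},{"delta_pos":[0,0,0.02],"turn":0,"hand":0.7},{"delta_pos":[0,0,0],"turn":0,"hand":0.7}]' 15
python3 -m crank '[{"delta_pos":[0.0223,-0.0374,0],"turn":-4.5,"hand":0.7},{"delta_pos":[0.0223,-0.0374,0],"turn":-4.5,"hand":0.7},{"delta_pos":[0.0223,-0.0374,0],"turn":-4.5,"hand":0.7},{"delta_pos":[0.0223,-0.0374,0],"turn":-4.5,"hand":0.7},{"delta_pos":[0.0223,-0.0374,0],"turn":-4.5,"hand":0.7},{"delta_pos":[0.0223,-0.0374,0],"turn":-4.5,"hand":0.7},{"delta_pos":[0.0223,-0.0374,0],"turn":-4.5,"hand":0.7},{"delta_pos":[0.0223,-0.0374,0],"turn":-4.5,"hand":0.7},{"delta_pos":[0.0223,-0.0374,0],"turn":-4.5,"hand":0.7},{"delta_pos":[0.0223,-0.0374,0],"turn":-4.5,"hand":0.7},{"delta_pos":[0.0223,-0.0374,0],"turn":-4.5,"hand":0.7},{"delta_pos":[0.0223,-0.0374,0],"turn":-4.5,"hand":0.7}]'
python3 -m crank '[{"delta_pos":[0,0,0],"turn":0,"hand":0.7},{"delta_pos":[0,0,0],"turn":0,"hand":0.7}]'
```

```text
time: 5.62
tcp_pos: [372.6, 273.4, 89.0]
eef_rot: [3.138, 0.001, 2.531]
force: [0.2, -0.1, -1.4]
finger_gap: 59.9
grasp_force: 15.0
time: 7.12
tcp_pos: [639.2, -177.0, 85.9]
eef_rot: [-3.139, -0.0, 1.586]
force: [0.2, -0.1, -1.1]
finger_gap: 59.8
grasp_force: 15.0
time: 7.38
tcp_pos: [638.4, -175.1, 86.0]
eef_rot: [-3.139, -0.001, 1.589]
force: [-1.1, -0.4, -0.6]
finger_gap: 59.9
grasp_force: 15.0
```

```bash
python3 -m crank '[{"delta_pos":[0.002,0,-0.02],"turn":0,"hand":0.7},{"delta_pos":[0,0,-0.025],"turn":0,"hand":0.7},{"delta_pos":[0,0,-0.015],"turn":0,"hand":0.7},{"delta_pos":[0,0,-0.008],"turn":0,"hand":0.7},{"delta_pos":[0,0,-0.003],"turn":0,"hand":0.7},{"delta_pos":[0,0,-0.001],"turn":0,"hand":0.7},{"delta_pos":[0,0,-0.001],"turn":0,"hand":0.7},{"delta_pos":[0,0,0],"turn":0,"hand":0.7}]'
```

```text
time: 8.38
tcp_pos: [641.7, -176.1, 15.0]
eef_rot: [3.141, 0.0, 1.588]
force: [-0.5, -0.4, 0.0]
finger_gap: 59.9
grasp_force: 15.0
```

```bash
python3 -m crank '[{"delta_pos":[0,0,-0.001],"turn":0,"hand":0.7},{"delta_pos":[0,0,-0.001],"turn":0,"hand":0.7},{"delta_pos":[0,0,0],"turn":0,"hand":0.7}]'
python3 -m crank '[{"delta_pos":[0,0,-0.001],"turn":0,"hand":0.7},{"delta_pos":[0,0,0],"turn":0,"hand":0.7}]'
```

```text
time: 8.75
tcp_pos: [641.4, -176.0, 12.5]
eef_rot: [-3.141, -0.0, 1.588]
force: [0.5, -0.7, -0.6]
finger_gap: 59.7
grasp_force: 15.0
time: 9.0
tcp_pos: [641.4, -176.0, 11.5]
eef_rot: [-3.141, -0.0, 1.588]
force: [0.7, 0.2, -1.7]
finger_gap: 60.2
grasp_force: 15.0
```

```bash
python3 -m crank '[{"delta_pos":[0,0,-0.0007],"turn":0,"hand":0.7},{"delta_pos":[0,0,0],"turn":0,"hand":0.7}]'
python3 -m crank '[{"delta_pos":[0,0,-0.0007],"turn":0,"hand":0.7},{"delta_pos":[0,0,0],"turn":0,"hand":0.7}]'
```

```text
time: 9.25
tcp_pos: [641.5, -176.1, 11.1]
eef_rot: [3.141, -0.0, 1.588]
force: [-1.4, -0.4, 2.7]
finger_gap: 59.8
grasp_force: 15.0
time: 9.5
tcp_pos: [641.5, -176.1, 11.2]
eef_rot: [3.141, -0.0, 1.588]
force: [-2.7, 0.7, 6.0]
finger_gap: 60.0
grasp_force: 15.0
```

```bash
python3 -m crank '[{"delta_pos":[0,0,0],"turn":0,"hand":0.13},{"delta_pos":[0,0,0],"turn":0,"hand":0.13},{"delta_pos":[0,0,0],"turn":0,"hand":0.13},{"delta_pos":[0,0,0],"turn":0,"hand":0.13},{"delta_pos":[0,0,0.01],"turn":0,"hand":0.13},{"delta_pos":[0,0,0.02],"turn":0,"hand":0.13},{"delta_pos":[0,0,0.03],"turn":0,"hand":0.13},{"delta_pos":[0,0,0.02],"turn":0,"hand":0.13}]'
python3 -m crank '[{"delta_pos":[-0.0223,0.0323,0],"turn":0.1,"hand":0.13},{"delta_pos":[-0.0223,0.0323,0],"turn":0.1,"hand":0.13},{"delta_pos":[-0.0223,0.0323,0],"turn":0.1,"hand":0.13},{"delta_pos":[-0.0223,0.0323,0],"turn":0.1,"hand":0.13},{"delta_pos":[-0.0223,0.0323,0],"turn":0.1,"hand":0.13},{"delta_pos":[-0.0223,0.0323,0],"turn":0.1,"hand":0.13},{"delta_pos":[-0.0223,0.0323,0],"turn":0.1,"hand":0.13},{"delta_pos":[-0.0223,0.0323,0],"turn":0.1,"hand":0.13},{"delta_pos":[-0.0223,0.0323,0],"turn":0.1,"hand":0.13},{"delta_pos":[-0.0223,0.0323,0],"turn":0.1,"hand":0.13},{"delta_pos":[0,0,0],"turn":0,"hand":0.13},{"delta_pos":[0,0,0],"turn":0,"hand":0.13}]'
```

```text
time: 10.5
tcp_pos: [642.5, -176.5, 93.2]
eef_rot: [3.138, 0.001, 1.588]
force: [-0.5, 0.2, 0.0]
finger_gap: 75.7
grasp_force: 0.0
time: 12.0
tcp_pos: [419.2, 146.7, 90.8]
eef_rot: [3.14, -0.0, 1.605]
force: [0.4, -1.0, -0.4]
finger_gap: 75.5
grasp_force: 0.0
```

Good: 419.2, 146.7. Descending 83 mm.

```bash
python3 -m crank '[{"delta_pos":[0,0.0005,-0.025],"turn":0,"hand":0.13},{"delta_pos":[0,0,-0.025],"turn":0,"hand":0.13},{"delta_pos":[0,0,-0.02],"turn":0,"hand":0.13},{"delta_pos":[0,0,-0.009],"turn":0,"hand":0.13},{"delta_pos":[0,0,-0.004],"turn":0,"hand":0.13},{"delta_pos":[0,0,0],"turn":0,"hand":0.8},{"delta_pos":[0,0,0],"turn":0,"hand":0.8},{"delta_pos":[0,0,0],"turn":0,"hand":0.8},{"delta_pos":[0,0,0],"turn":0,"hand":0.8},{"delta_pos":[0,0,0],"turn":0,"hand":0.8},{"delta_pos":[0,0,0],"turn":0,"hand":0.8},{"delta_pos":[0,0,0],"turn":0,"hand":0.8}]' 12
python3 -m crank '[{"delta_pos":[0,0,0],"turn":0,"hand":0.8},{"delta_pos":[0,0,0],"turn":0,"hand":0.8}]'
```

```text
time: 13.5
tcp_pos: [418.6, 147.6, 7.4]
eef_rot: [3.141, -0.0, 1.606]
force: [-1.0, 0.2, 3.4]
finger_gap: 40.3
grasp_force: 11.8
time: 13.75
tcp_pos: [418.6, 147.6, 7.4]
eef_rot: [3.141, -0.0, 1.606]
force: [-1.0, -0.4, 5.7]
finger_gap: 40.3
grasp_force: 11.8
```

```bash
python3 -m crank '[{"delta_pos":[0,0,0.01],"turn":0,"hand":0.8},{"delta_pos":[0,0,0.02],"turn":0,"hand":0.8},{"delta_pos":[0,0,0.03],"turn":0,"hand":0.8},{"delta_pos":[0,0,0.02],"turn":0,"hand":0.8},{"delta_pos":[0,0,0],"turn":0,"hand":0.8}]'
python3 -m crank '[{"delta_pos":[0.0202,-0.0371,0],"turn":-0.1,"hand":0.8},{"delta_pos":[0.0202,-0.0371,0],"turn":-0.1,"hand":0.8},{"delta_pos":[0.0202,-0.0371,0],"turn":-0.1,"hand":0.8},{"delta_pos":[0.0202,-0.0371,0],"turn":-0.1,"hand":0.8},{"delta_pos":[0.0202,-0.0371,0],"turn":-0.1,"hand":0.8},{"delta_pos":[0.0202,-0.0371,0],"turn":-0.1,"hand":0.8},{"delta_pos":[0.0202,-0.0371,0],"turn":-0.1,"hand":0.8},{"delta_pos":[0.0202,-0.0371,0],"turn":-0.1,"hand":0.8},{"delta_pos":[0.0202,-0.0371,0],"turn":-0.1,"hand":0.8},{"delta_pos":[0.0202,-0.0371,0],"turn":-0.1,"hand":0.8},{"delta_pos":[0.0202,-0.0371,0],"turn":-0.1,"hand":0.8},{"delta_pos":[0,0,0],"turn":0,"hand":0.8}]'
python3 -m crank '[{"delta_pos":[0,0,-0.02],"turn":0,"hand":0.8},{"delta_pos":[0,0,-0.025],"turn":0,"hand":0.8},{"delta_pos":[0,0,-0.018],"turn":0,"hand":0.8},{"delta_pos":[0,0,-0.008],"turn":0,"hand":0.8},{"delta_pos":[0,0,-0.003],"turn":0,"hand":0.8},{"delta_pos":[0,0,0],"turn":0,"hand":0.8},{"delta_pos":[0,0,0],"turn":0,"hand":0.8}]'
```

```text
time: 14.38
tcp_pos: [419.4, 147.9, 88.5]
eef_rot: [3.138, -0.002, 1.606]
force: [0.1, -0.3, -0.7]
finger_gap: 40.2
grasp_force: 11.8
time: 15.88
tcp_pos: [640.0, -265.0, 85.5]
eef_rot: [-3.14, 0.003, 1.582]
force: [-1.2, -0.3, -0.8]
finger_gap: 40.3
grasp_force: 11.8
time: 16.75
tcp_pos: [641.2, -260.9, 14.0]
eef_rot: [3.14, 0.0, 1.586]
force: [-1.5, -0.4, -1.2]
finger_gap: 40.1
grasp_force: 11.8
```

```bash
python3 -m crank '[{"delta_pos":[0,0,-0.001],"turn":0,"hand":0.8},{"delta_pos":[0,0,-0.001],"turn":0,"hand":0.8},{"delta_pos":[0,0,-0.001],"turn":0,"hand":0.8},{"delta_pos":[0,0,0],"turn":0,"hand":0.8}]'
python3 -m crank '[{"delta_pos":[0,0,-0.0007],"turn":0,"hand":0.8},{"delta_pos":[0,0,0],"turn":0,"hand":0.8}]'
python3 -m crank '[{"delta_pos":[0,0,-0.0006],"turn":0,"hand":0.8},{"delta_pos":[0,0,0],"turn":0,"hand":0.8}]'
```

```text
time: 17.25
tcp_pos: [640.7, -260.7, 10.5]
eef_rot: [3.141, -0.0, 1.586]
force: [-1.5, 0.6, 2.9]
finger_gap: 40.1
grasp_force: 11.8
time: 17.5
tcp_pos: [640.7, -260.6, 10.4]
eef_rot: [3.141, -0.0, 1.586]
force: [-2.1, 2.0, 7.0]
finger_gap: 40.2
grasp_force: 11.8
time: 17.75
tcp_pos: [640.7, -260.7, 10.4]
eef_rot: [3.141, -0.001, 1.586]
force: [-3.8, 2.3, 9.0]
finger_gap: 40.4
grasp_force: 11.8
```

```bash
python3 -m crank '[{"delta_pos":[0,0,0],"turn":0,"hand":0.3},{"delta_pos":[0,0,0],"turn":0,"hand":0.3},{"delta_pos":[0,0,0],"turn":0,"hand":0.3},{"delta_pos":[0,0,0],"turn":0,"hand":0.3},{"delta_pos":[0,0,0.01],"turn":0,"hand":0.3},{"delta_pos":[0,0,0.02],"turn":0,"hand":0.3},{"delta_pos":[0,0,0.03],"turn":0,"hand":0.2},{"delta_pos":[0,0,0.02],"turn":0,"hand":0.2}]'
python3 -m crank '[{"delta_pos":[-0.0151,0.0221,0],"turn":7.36,"hand":0.2},{"delta_pos":[-0.0151,0.0221,0],"turn":7.36,"hand":0.2},{"delta_pos":[-0.0151,0.0221,0],"turn":7.36,"hand":0.2},{"delta_pos":[-0.0151,0.0221,0],"turn":7.36,"hand":0.2},{"delta_pos":[-0.0151,0.0221,0],"turn":7.36,"hand":0.2},{"delta_pos":[-0.0151,0.0221,0],"turn":7.36,"hand":0.2},{"delta_pos":[-0.0151,0.0221,0],"turn":7.36,"hand":0.2},{"delta_pos":[-0.0151,0.0221,0],"turn":7.36,"hand":0.2},{"delta_pos":[-0.0151,0.0221,0],"turn":7.36,"hand":0.2},{"delta_pos":[-0.0151,0.0221,0],"turn":7.36,"hand":0.2},{"delta_pos":[-0.0151,0.0221,0],"turn":7.36,"hand":0.2},{"delta_pos":[-0.0151,0.0221,0],"turn":7.36,"hand":0.2}]'
python3 -m crank '[{"delta_pos":[0,0,0],"turn":0,"hand":0.2},{"delta_pos":[0,0,0],"turn":0,"hand":0.2}]'
```

```text
time: 18.75
tcp_pos: [641.6, -261.3, 92.0]
eef_rot: [3.138, 0.001, 1.586]
force: [-0.6, 0.5, 0.5]
finger_gap: 68.0
grasp_force: 0.0
time: 20.25
tcp_pos: [459.4, 5.0, 89.8]
eef_rot: [-3.142, 0.001, 3.132]
force: [0.7, -0.6, 1.2]
finger_gap: 69.6
grasp_force: 0.0
time: 20.5
tcp_pos: [460.4, 3.8, 89.5]
eef_rot: [-3.141, 0.002, 3.126]
force: [0.6, 0.2, 0.1]
finger_gap: 69.5
grasp_force: 0.0
```

Run:
```python
from plant import robot
import cv2
a=robot.get_image("top")[105:225,120:350,::-1]; b=robot.get_image("scene")[165:310,80:400,::-1]
a=cv2.resize(a,(600,313),interpolation=cv2.INTER_CUBIC);b=cv2.resize(b,(600,272),interpolation=cv2.INTER_CUBIC)
cv2.imwrite("pics/c1.png",cv2.vconcat([a,b]))
```

```text
(no output)
```

View pics/c1.png

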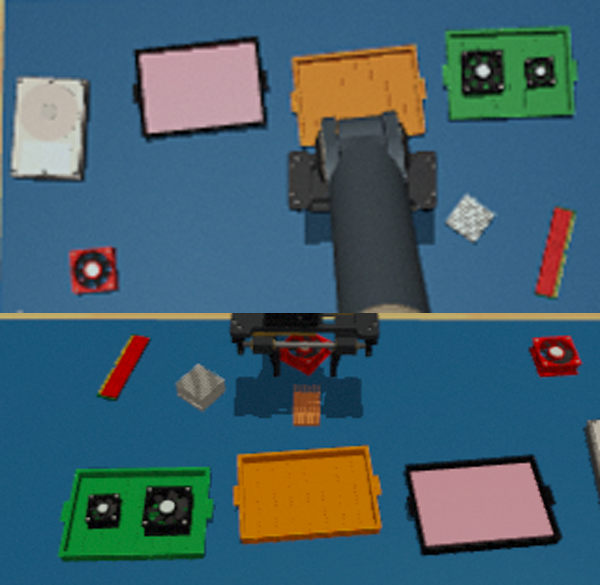

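Both fans lie flat in the green tray (crop pixels 482, 73 and 540, 71). The gripper is over the copper heatsink.

```bash
python3 -m crank '[{"delta_pos":[-0.0007,0.0009,-0.025],"turn":0,"hand":0.2},{"delta_pos":[0,0,-0.025],"turn":0,"hand":0.2},{"delta_pos":[0,0,-0.02],"turn":0,"hand":0.2},{"delta_pos":[0,0,-0.008],"turn":0,"hand":0.2},{"delta_pos":[0,0,-0.004],"turn":0,"hand":0.2},{"delta_pos":[0,0,0],"turn":0,"hand":0.8},{"delta_pos":[0,0,0],"turn":0,"hand":0.8},{"delta_pos":[0,0,0],"turn":0,"hand":0.8},{"delta_pos":[0,0,0],"turn":0,"hand":0.8},{"delta_pos":[0,0,0],"turn":0,"hand":0.8},{"delta_pos":[0,0,0],"turn":0,"hand":0.8},{"delta_pos":[0,0,0],"turn":0,"hand":0.8}]' 25
```

```text
time: 22.1
tcp_pos: [459.0, 5.5, 7.2]
eef_rot: [3.141, 0.0, 3.128]
force: [-0.7, 0.4, 6.2]
finger_gap: 37.6
grasp_force: 25.0
```

```bash
python3 -m crank '[{"delta_pos":[0,0,0.01],"turn":0,"hand":0.8},{"delta_pos":[0,0,0.02],"turn":0,"hand":0.8},{"delta_pos":[0,0,0.03],"turn":0,"hand":0.8},{"delta_pos":[0,0,0.02],"turn":0,"hand":0.8},{"delta_pos":[0,0,0],"turn":0,"hand":0.8}]'
python3 -m crank '[{"delta_pos":[0.0124,0.0033,0],"turn":-7.02,"hand":0.8},{"delta_pos":[0.0124,0.0033,0],"turn":-7.02,"hand":0.8},{"delta_pos":[0.0124,0.0033,0],"turn":-7.02,"hand":0.8},{"delta_pos":[0.0124,0.0033,0],"turn":-7.02,"hand":0.8},{"delta_pos":[0.0124,0.0033,0],"turn":-7.02,"hand":0.8},{"delta_pos":[0.0124,0.0033,0],"turn":-7.02,"hand":0.8},{"delta_pos":[0.0124,0.0033,0],"turn":-7.02,"hand":0.8},{"delta_pos":[0.0124,0.0033,0],"turn":-7.02,"hand":0.8},{"delta_pos":[0.0124,0.0033,0],"turn":-7.02,"hand":0.8},{"delta_pos":[0.0124,0.0033,0],"turn":-7.02,"hand":0.8},{"delta_pos":[0.0124,0.0033,0],"turn":-7.02,"hand":0.8},{"delta_pos":[0.0124,0.0033,0],"turn":-7.02,"hand":0.8}]'
python3 -m crank '[{"delta_pos":[0,0,0],"turn":0,"hand":0.8},{"delta_pos":[0,0,0],"turn":0,"hand":0.8}]'
```

```text
time: 22.72
tcp_pos: [459.6, 5.4, 88.1]
eef_rot: [3.141, 0.003, 3.128]
force: [0.4, 0.1, -2.5]
finger_gap: 38.0
grasp_force: 25.0
time: 24.22
tcp_pos: [606.7, 45.0, 85.1]
eef_rot: [-3.139, 0.001, 1.654]
force: [-0.4, -0.3, -1.8]
finger_gap: 38.0
grasp_force: 25.0
time: 24.48
tcp_pos: [606.2, 44.8, 85.8]
eef_rot: [-3.139, 0.0, 1.659]
force: [-0.3, 0.1, -2.3]
finger_gap: 37.7
grasp_force: 25.0
```

```bash
python3 -m crank '[{"delta_pos":[0.001,0,-0.02],"turn":0,"hand":0.8},{"delta_pos":[0,0,-0.025],"turn":0,"hand":0.8},{"delta_pos":[0,0,-0.018],"turn":0,"hand":0.8},{"delta_pos":[0,0,-0.007],"turn":0,"hand":0.8},{"delta_pos":[0,0,-0.003],"turn":0,"hand":0.8},{"delta_pos":[0,0,0],"turn":0,"hand":0.8},{"delta_pos":[0,0,-0.001],"turn":0,"hand":0.8},{"delta_pos":[0,0,0],"turn":0,"hand":0.8}]'
python3 -m crank '[{"delta_pos":[0,0,-0.001],"turn":0,"hand":0.8},{"delta_pos":[0,0,0],"turn":0,"hand":0.8}]'
```

```text
time: 25.48
tcp_pos: [608.8, 45.1, 13.3]
eef_rot: [3.141, -0.0, 1.658]
force: [0.3, -0.2, -2.9]
finger_gap: 37.8
grasp_force: 25.0
time: 25.72
tcp_pos: [608.5, 45.1, 11.9]
eef_rot: [3.142, -0.0, 1.658]
force: [-0.6, -0.1, -2.6]
finger_gap: 37.9
grasp_force: 25.0
```

```bash
python3 -m crank '[{"delta_pos":[0,0,-0.001],"turn":0,"hand":0.8},{"delta_pos":[0,0,0],"turn":0,"hand":0.8}]'
python3 -m crank '[{"delta_pos":[0,0,-0.0007],"turn":0,"hand":0.8},{"delta_pos":[0,0,0],"turn":0,"hand":0.8}]'
python3 -m crank '[{"delta_pos":[0,0,-0.0005],"turn":0,"hand":0.8},{"delta_pos":[0,0,0],"turn":0,"hand":0.8}]'
```

```text
time: 25.98
tcp_pos: [608.5, 45.1, 10.8]
eef_rot: [-3.141, -0.0, 1.658]
force: [-0.4, 0.3, -1.8]
finger_gap: 37.8
grasp_force: 25.0
time: 26.22
tcp_pos: [608.6, 45.0, 10.3]
eef_rot: [3.141, -0.0, 1.658]
force: [-0.9, 0.0, -1.0]
finger_gap: 37.8
grasp_force: 25.0
time: 26.48
tcp_pos: [608.7, 45.1, 10.2]
eef_rot: [3.141, -0.0, 1.658]
force: [-2.2, 0.0, 5.3]
finger_gap: 37.9
grasp_force: 25.0
```

```bash
python3 -m crank '[{"delta_pos":[0,0,0],"turn":0,"hand":0.25},{"delta_pos":[0,0,0],"turn":0,"hand":0.25},{"delta_pos":[0,0,0],"turn":0,"hand":0.25},{"delta_pos":[0,0,0],"turn":0,"hand":0.25},{"delta_pos":[0,0,0.01],"turn":0,"hand":0.25},{"delta_pos":[0,0,0.02],"turn":0,"hand":0.25},{"delta_pos":[0,0,0.03],"turn":0,"hand":0.05},{"delta_pos":[0,0,0.02],"turn":0,"hand":0.05}]'
python3 -m crank '[{"delta_pos":[-0.015,-0.0164,0],"turn":-3.5,"hand":0.05},{"delta_pos":[-0.015,-0.0164,0],"turn":-3.5,"hand":0.05},{"delta_pos":[-0.015,-0.0164,0],"turn":-3.5,"hand":0.05},{"delta_pos":[-0.015,-0.0164,0],"turn":-3.5,"hand":0.05},{"delta_pos":[-0.015,-0.0164,0],"turn":-3.5,"hand":0.05},{"delta_pos":[-0.015,-0.0164,0],"turn":-3.5,"hand":0.05},{"delta_pos":[-0.015,-0.0164,0],"turn":-3.5,"hand":0.05},{"delta_pos":[-0.015,-0.0164,0],"turn":-3.5,"hand":0.05},{"delta_pos":[-0.015,-0.0164,0],"turn":-3.5,"hand":0.05},{"delta_pos":[-0.015,-0.0164,0],"turn":-3.5,"hand":0.05},{"delta_pos":[-0.015,-0.0164,0],"turn":-3.5,"hand":0.05},{"delta_pos":[-0.015,-0.0164,0],"turn":-3.5,"hand":0.05}]'
python3 -m crank '[{"delta_pos":[0,0,0],"turn":0,"hand":0.05},{"delta_pos":[0,0,0],"turn":0,"hand":0.05}]'
```

```text
time: 27.48
tcp_pos: [609.6, 45.0, 92.5]
eef_rot: [3.138, -0.0, 1.657]
force: [-0.3, -0.8, -0.7]
finger_gap: 77.6
grasp_force: 0.0
time: 28.98
tcp_pos: [427.6, -152.8, 89.7]
eef_rot: [3.141, -0.0, 0.92]
force: [0.4, 0.4, -0.4]
finger_gap: 82.5
grasp_force: 0.0
time: 29.22
tcp_pos: [429.1, -151.5, 89.7]
eef_rot: [3.141, -0.0, 0.925]
force: [1.2, 0.3, -0.1]
finger_gap: 82.5
grasp_force: 0.0
```

```bash
python3 -m crank '[{"delta_pos":[-0.0005,0,-0.025],"turn":0,"hand":0.05},{"delta_pos":[0,0,-0.025],"turn":0,"hand":0.05},{"delta_pos":[0,0,-0.02],"turn":0,"hand":0.05},{"delta_pos":[0,0,-0.008],"turn":0,"hand":0.05},{"delta_pos":[0,0,-0.004],"turn":0,"hand":0.05},{"delta_pos":[0,0,0],"turn":0,"hand":0.7},{"delta_pos":[0,0,0],"turn":0,"hand":0.7},{"delta_pos":[0,0,0],"turn":0,"hand":0.7},{"delta_pos":[0,0,0],"turn":0,"hand":0.7},{"delta_pos":[0,0,0],"turn":0,"hand":0.7},{"delta_pos":[0,0,0],"turn":0,"hand":0.7},{"delta_pos":[0,0,0],"turn":0,"hand":0.7}]' 18
```

```text
time: 30.72
tcp_pos: [428.2, -151.8, 7.9]
eef_rot: [3.141, -0.0, 0.925]
force: [-1.0, 0.6, 6.1]
finger_gap: 50.0
grasp_force: 18.0
```

```bash
python3 -m crank '[{"delta_pos":[0,0,0.01],"turn":0,"hand":0.7},{"delta_pos":[0,0,0.02],"turn":0,"hand":0.7},{"delta_pos":[0,0,0.03],"turn":0,"hand":0.7},{"delta_pos":[0,0,0.02],"turn":0,"hand":0.7},{"delta_pos":[0,0,0],"turn":0,"hand":0.7}]'
python3 -m crank '[{"delta_pos":[0.0155,0.0095,0],"turn":3.5,"hand":0.7},{"delta_pos":[0.0155,0.0095,0],"turn":3.5,"hand":0.7},{"delta_pos":[0.0155,0.0095,0],"turn":3.5,"hand":0.7},{"delta_pos":[0.0155,0.0095,0],"turn":3.5,"hand":0.7},{"delta_pos":[0.0155,0.0095,0],"turn":3.5,"hand":0.7},{"delta_pos":[0.0155,0.0095,0],"turn":3.5,"hand":0.7},{"delta_pos":[0.0155,0.0095,0],"turn":3.5,"hand":0.7},{"delta_pos":[0.0155,0.0095,0],"turn":3.5,"hand":0.7},{"delta_pos":[0.0155,0.0095,0],"turn":3.5,"hand":0.7},{"delta_pos":[0.0155,0.0095,0],"turn":3.5,"hand":0.7},{"delta_pos":[0.0155,0.0095,0],"turn":3.5,"hand":0.7},{"delta_pos":[0.0155,0.0095,0],"turn":3.5,"hand":0.7}]'
python3 -m crank '[{"delta_pos":[0,0,0],"turn":0,"hand":0.7},{"delta_pos":[0,0,0],"turn":0,"hand":0.7}]'
```

```text
time: 31.35
tcp_pos: [429.0, -151.9, 88.9]
eef_rot: [3.139, -0.002, 0.925]
force: [0.9, -0.4, -0.2]
finger_gap: 49.9
grasp_force: 18.0
time: 32.85
tcp_pos: [615.1, -37.1, 87.6]
eef_rot: [3.142, -0.0, 1.662]
force: [0.4, 0.9, -0.9]
finger_gap: 50.0
grasp_force: 18.0
time: 33.1
tcp_pos: [613.5, -38.3, 87.5]
eef_rot: [-3.141, 0.0, 1.657]
force: [-0.6, -0.1, 0.1]
finger_gap: 50.0
grasp_force: 18.0
```

```bash
python3 -m crank '[{"delta_pos":[0.001,0,-0.02],"turn":0,"hand":0.7},{"delta_pos":[0,0,-0.025],"turn":0,"hand":0.7},{"delta_pos":[0,0,-0.018],"turn":0,"hand":0.7},{"delta_pos":[0,0,-0.007],"turn":0,"hand":0.7},{"delta_pos":[0,0,-0.003],"turn":0,"hand":0.7},{"delta_pos":[0,0,0],"turn":0,"hand":0.7},{"delta_pos":[0,0,-0.001],"turn":0,"hand":0.7},{"delta_pos":[0,0,0],"turn":0,"hand":0.7}]'
python3 -m crank '[{"delta_pos":[0,0,-0.001],"turn":0,"hand":0.7},{"delta_pos":[0,0,0],"turn":0,"hand":0.7}]'
python3 -m crank '[{"delta_pos":[0,0,-0.001],"turn":0,"hand":0.7},{"delta_pos":[0,0,0],"turn":0,"hand":0.7}]'
```

```text
time: 34.1
tcp_pos: [615.3, -37.7, 14.1]
eef_rot: [3.141, -0.0, 1.658]
force: [-0.0, -0.2, -0.2]
finger_gap: 49.9
grasp_force: 18.0
time: 34.35
tcp_pos: [615.0, -37.7, 12.7]
eef_rot: [-3.142, -0.0, 1.658]
force: [-1.0, -0.1, -1.3]
finger_gap: 50.2
grasp_force: 18.0
time: 34.6
tcp_pos: [615.0, -37.7, 11.6]
eef_rot: [-3.141, -0.0, 1.658]
force: [0.2, 0.8, -0.6]
finger_gap: 49.9
grasp_force: 18.0
```

```bash
python3 -m crank '[{"delta_pos":[0,0,-0.0007],"turn":0,"hand":0.7},{"delta_pos":[0,0,0],"turn":0,"hand":0.7}]'
python3 -m crank '[{"delta_pos":[0,0,-0.0006],"turn":0,"hand":0.7},{"delta_pos":[0,0,0],"turn":0,"hand":0.7}]'
```

```text
time: 34.85
tcp_pos: [615.1, -37.8, 11.0]
eef_rot: [3.141, -0.0, 1.658]
force: [-1.3, 0.3, -0.8]
finger_gap: 49.8
grasp_force: 18.0
time: 35.1
tcp_pos: [615.1, -37.8, 11.0]
eef_rot: [3.141, -0.0, 1.658]
force: [-1.7, 0.3, 4.6]
finger_gap: 50.1
grasp_force: 18.0
```

```bash
python3 -m crank '[{"delta_pos":[0,0,0],"turn":0,"hand":0.2},{"delta_pos":[0,0,0],"turn":0,"hand":0.2},{"delta_pos":[0,0,0],"turn":0,"hand":0.2},{"delta_pos":[0,0,0],"turn":0,"hand":0.2},{"delta_pos":[0,0,0.01],"turn":0,"hand":0.2},{"delta_pos":[0,0,0.02],"turn":0,"hand":0.2},{"delta_pos":[0,0,0.03],"turn":0,"hand":0.3},{"delta_pos":[0,0,0.02],"turn":0,"hand":0.3}]'
python3 -m crank '[{"delta_pos":[-0.0198,-0.0197,0],"turn":5.83,"hand":0.3},{"delta_pos":[-0.0198,-0.0197,0],"turn":5.83,"hand":0.3},{"delta_pos":[-0.0198,-0.0197,0],"turn":5.83,"hand":0.3},{"delta_pos":[-0.0198,-0.0197,0],"turn":5.83,"hand":0.3},{"delta_pos":[-0.0198,-0.0197,0],"turn":5.83,"hand":0.3},{"delta_pos":[-0.0198,-0.0197,0],"turn":5.83,"hand":0.3},{"delta_pos":[-0.0198,-0.0197,0],"turn":5.83,"hand":0.3},{"delta_pos":[-0.0198,-0.0197,0],"turn":5.83,"hand":0.3},{"delta_pos":[-0.0198,-0.0197,0],"turn":5.83,"hand":0.3},{"delta_pos":[-0.0198,-0.0197,0],"turn":5.83,"hand":0.3},{"delta_pos":[-0.0198,-0.0197,0],"turn":5.83,"hand":0.3},{"delta_pos":[-0.0198,-0.0197,0],"turn":5.83,"hand":0.3}]'
python3 -m crank '[{"delta_pos":[0,0,0],"turn":0,"hand":0.3},{"delta_pos":[0,0,0],"turn":0,"hand":0.3}]'
```

```text
time: 36.1
tcp_pos: [616.1, -38.0, 93.2]
eef_rot: [3.138, 0.0, 1.657]
force: [-0.7, -0.0, -0.0]
finger_gap: 62.2
grasp_force: 0.0
time: 37.6
tcp_pos: [377.0, -275.1, 91.3]
eef_rot: [-3.141, 0.001, 2.882]
force: [-0.2, -0.1, 0.4]
finger_gap: 60.7
grasp_force: 0.0
time: 37.85
tcp_pos: [378.3, -273.9, 90.9]
eef_rot: [3.141, 0.001, 2.878]
force: [0.0, -0.2, 0.1]
finger_gap: 61.1
grasp_force: 0.0
```

```bash
python3 -m crank '[{"delta_pos":[-0.0007,-0.0005,-0.025],"turn":0,"hand":0.3},{"delta_pos":[0,0,-0.025],"turn":0,"hand":0.3},{"delta_pos":[0,0,-0.02],"turn":0,"hand":0.3},{"delta_pos":[0,0,-0.009],"turn":0,"hand":0.3},{"delta_pos":[0,0,-0.004],"turn":0,"hand":0.3},{"delta_pos":[0,0,-0.001],"turn":0,"hand":0.3},{"delta_pos":[0,0,0],"turn":0,"hand":0.3}]'
```

```text
time: 38.72
tcp_pos: [377.2, -274.8, 6.9]
eef_rot: [-3.141, 0.001, 2.879]
force: [0.2, 0.2, 1.0]
finger_gap: 60.5
grasp_force: 0.0
```

```bash
python3 -m crank '[{"delta_pos":[0,0,-0.001],"turn":0,"hand":0.3},{"delta_pos":[0,0,-0.001],"turn":0,"hand":0.3},{"delta_pos":[0,0,0],"turn":0,"hand":0.85},{"delta_pos":[0,0,0],"turn":0,"hand":0.85},{"delta_pos":[0,0,0],"turn":0,"hand":0.85},{"delta_pos":[0,0,0],"turn":0,"hand":0.85},{"delta_pos":[0,0,0],"turn":0,"hand":0.85},{"delta_pos":[0,0,0],"turn":0,"hand":0.85},{"delta_pos":[0,0,0],"turn":0,"hand":0.85}]' 15
```

```text
time: 39.85
tcp_pos: [376.7, -274.7, 4.4]
eef_rot: [3.142, -0.0, 2.879]
force: [0.3, -1.0, 0.7]
finger_gap: 30.8
grasp_force: 15.0
```

```bash
python3 -m crank '[{"delta_pos":[0,0,0.01],"turn":0,"hand":0.85},{"delta_pos":[0,0,0.02],"turn":0,"hand":0.85},{"delta_pos":[0,0,0.03],"turn":0,"hand":0.85},{"delta_pos":[0,0,0.02],"turn":0,"hand":0.85},{"delta_pos":[0,0,0],"turn":0,"hand":0.85},{"delta_pos":[0.018,0.0365,0],"turn":-4.97,"hand":0.85},{"delta_pos":[0.018,0.0365,0],"turn":-4.97,"hand":0.85},{"delta_pos":[0.018,0.0365,0],"turn":-4.97,"hand":0.85},{"delta_pos":[0.018,0.0365,0],"turn":-4.97,"hand":0.85}]'
python3 -m crank '[{"delta_pos":[0.018,0.0365,0],"turn":-4.97,"hand":0.85},{"delta_pos":[0.018,0.0365,0],"turn":-4.97,"hand":0.85},{"delta_pos":[0.018,0.0365,0],"turn":-4.97,"hand":0.85},{"delta_pos":[0.018,0.0365,0],"turn":-4.97,"hand":0.85},{"delta_pos":[0.018,0.0365,0],"turn":-4.97,"hand":0.85},{"delta_pos":[0.018,0.0365,0],"turn":-4.97,"hand":0.85},{"delta_pos":[0.018,0.0365,0],"turn":-4.97,"hand":0.85},{"delta_pos":[0.018,0.0365,0],"turn":-4.97,"hand":0.85},{"delta_pos":[0.018,0.0365,0],"turn":-4.97,"hand":0.85},{"delta_pos":[0.018,0.0365,0],"turn":-4.97,"hand":0.85},{"delta_pos":[0,0,0],"turn":0,"hand":0.85},{"delta_pos":[0,0,0],"turn":0,"hand":0.85}]'
python3 - <<'E'
from plant import robot
import cv2
a=robot.get_image("top")[105:225,120:350,::-1]; b=robot.get_image("scene")[165:310,80:400,::-1]
a=cv2.resize(a,(600,313),interpolation=cv2.INTER_CUBIC);b=cv2.resize(b,(600,272),interpolation=cv2.INTER_CUBIC)
cv2.imwrite("pics/c2.png",cv2.vconcat([a,b]))
E
```

```text
time: 40.98
tcp_pos: [448.6, -127.4, 83.6]
eef_rot: [-3.141, -0.001, 2.529]
force: [0.1, 0.0, -0.4]
finger_gap: 30.7
grasp_force: 15.0
time: 42.48
tcp_pos: [627.8, 235.2, 83.0]
eef_rot: [-3.139, 0.002, 1.664]
force: [-0.5, -0.6, 0.5]
finger_gap: 30.6
grasp_force: 15.0
```

View pics/c2.png

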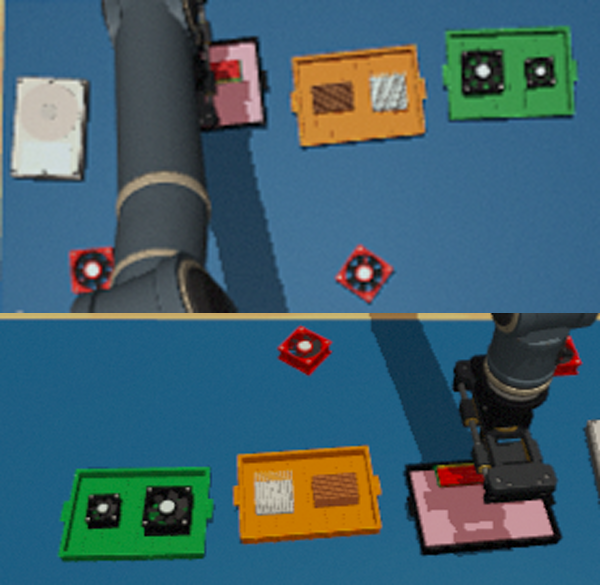

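Both heatsinks are flat in the orange tray and the memory module is held level over the pink liner. Lowering it now.

```bash
python3 -m crank '[{"delta_pos":[0,0,-0.02],"turn":0,"hand":0.85},{"delta_pos":[0,0,-0.025],"turn":0,"hand":0.85},{"delta_pos":[0,0,-0.014],"turn":0,"hand":0.85},{"delta_pos":[0,0,-0.005],"turn":0,"hand":0.85},{"delta_pos":[0,0,-0.003],"turn":0,"hand":0.85},{"delta_pos":[0,0,0],"turn":0,"hand":0.85},{"delta_pos":[0,0,0],"turn":0,"hand":0.85}]'
python3 -m crank '[{"delta_pos":[0,0,-0.001],"turn":0,"hand":0.85},{"delta_pos":[0,0,0],"turn":0,"hand":0.85}]'
```

```text
time: 43.45
tcp_pos: [629.3, 236.5, 18.1]
eef_rot: [3.14, -0.0, 1.664]
force: [-0.5, 0.5, -0.2]
finger_gap: 30.7
grasp_force: 15.0
time: 43.7
tcp_pos: [628.8, 236.4, 16.5]
eef_rot: [3.141, -0.0, 1.664]
force: [-0.6, -0.0, -0.6]
finger_gap: 30.9
grasp_force: 15.0
```

```bash
python3 -m crank '[{"delta_pos":[0,0,-0.001],"turn":0,"hand":0.85},{"delta_pos":[0,0,-0.001],"turn":0,"hand":0.85},{"delta_pos":[0,0,-0.001],"turn":0,"hand":0.85},{"delta_pos":[0,0,0],"turn":0,"hand":0.85}]'
python3 -m crank '[{"delta_pos":[0,0,-0.0007],"turn":0,"hand":0.85},{"delta_pos":[0,0,0],"turn":0,"hand":0.85}]'
python3 -m crank '[{"delta_pos":[0,0,-0.0005],"turn":0,"hand":0.85},{"delta_pos":[0,0,0],"turn":0,"hand":0.85}]'
```

```text
time: 44.2
tcp_pos: [628.7, 236.3, 13.2]
eef_rot: [-3.141, 0.0, 1.664]
force: [0.1, 0.8, 0.1]
finger_gap: 30.4
grasp_force: 15.0
time: 44.45
tcp_pos: [628.7, 236.3, 12.6]
eef_rot: [3.142, -0.0, 1.664]
force: [0.3, -0.2, 0.3]
finger_gap: 30.5
grasp_force: 15.0
time: 44.7
tcp_pos: [628.8, 236.3, 12.4]
eef_rot: [3.142, -0.0, 1.664]
force: [-1.6, -1.0, 2.2]
finger_gap: 30.9
grasp_force: 15.0
```

Contact. Releasing, lifting, and backing off towards the start for a clear view.

```bash
python3 -m crank '[{"delta_pos":[0,0,0],"turn":0,"hand":0.45},{"delta_pos":[0,0,0],"turn":0,"hand":0.45},{"delta_pos":[0,0,0],"turn":0,"hand":0.45},{"delta_pos":[0,0,0],"turn":0,"hand":0.45},{"delta_pos":[0,0,0.01],"turn":0,"hand":0.45},{"delta_pos":[0,0,0.02],"turn":0,"hand":0.45},{"delta_pos":[0,0,0.04],"turn":0,"hand":0.45},{"delta_pos":[0,0,0.04],"turn":0,"hand":0.45},{"delta_pos":[0,0,0.04],"turn":0,"hand":0.45},{"delta_pos":[-0.03,0.03,0.02],"turn":0,"hand":0.45},{"delta_pos":[-0.04,0.04,0.02],"turn":0,"hand":0.45},{"delta_pos":[-0.04,0.04,0],"turn":0,"hand":0.45}]'
python3 -m crank '[{"delta_pos":[-0.04,0.04,0],"turn":5,"hand":0.45},{"delta_pos":[-0.04,0.04,0],"turn":5,"hand":0.45},{"delta_pos":[-0.04,0.04,0],"turn":5,"hand":0.45},{"delta_pos":[-0.04,0.04,0],"turn":5,"hand":0.45},{"delta_pos":[-0.04,0.04,0],"turn":5,"hand":0.45},{"delta_pos":[-0.04,0.04,0],"turn":5,"hand":0.45},{"delta_pos":[-0.04,0.04,0],"turn":5,"hand":0.45},{"delta_pos":[0,0,0],"turn":0,"hand":0.45},{"delta_pos":[0,0,0],"turn":0,"hand":0.45}]'
python3 - <<'E'
from plant import robot
import cv2
a=robot.get_image("top")[105:225,120:350,::-1]; b=robot.get_image("scene")[165:310,80:400,::-1]
a=cv2.resize(a,(600,313),interpolation=cv2.INTER_CUBIC);b=cv2.resize(b,(600,272),interpolation=cv2.INTER_CUBIC)
cv2.imwrite("pics/c3.png",cv2.vconcat([a,b]))
E
```

```text
time: 46.2
tcp_pos: [519.1, 347.8, 206.1]
eef_rot: [3.136, -0.004, 1.663]
force: [0.5, 0.2, 0.3]
finger_gap: 47.8
grasp_force: 0.0
time: 47.32
tcp_pos: [239.7, 625.9, 203.3]
eef_rot: [3.14, 0.001, 2.274]
force: [0.0, 0.2, -0.5]
finger_gap: 47.8
grasp_force: 0.0
```

View pics/c3.png

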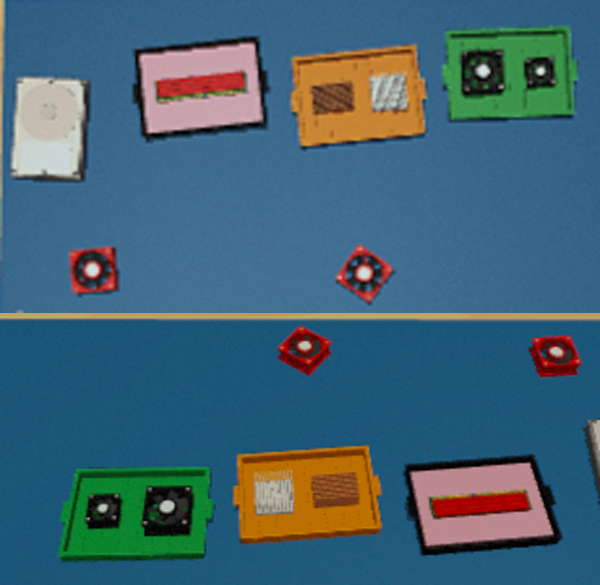

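All five parts lie flat in their trays, and the hard drive and look-alikes are where they were.

```bash
python3 -c "
from plant import robot
print(robot.close_job())"
```

```text
the job is handed in; nothing more can be done
None
```

The job is handed in after about 47 s: both fans are in the green tray, both heatsinks in the orange tray and the memory module on the pink liner, all lying flat in the final pictures; I never touched the hard drive or screwdriver, or the look-alike fans.

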